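# Load the test fixture and close its hood

## Robot

A 6-joint arm with a two-finger parallel gripper is mounted at the origin on the work surface. World frame = base frame: x ahead of the robot, y to its left, z up, the work surface at z = 0. Lengths are in m, angles in degrees, forces in N, time in s.
With the tool pointing down it reaches from about 0.35 to 0.875 m from the base axis. Payload 4.2 kg.
Tool frame: the origin (TCP) lies midway between the tips of the shut fingers; the grasp point (between the pads) lies 19 mm behind it; z points along the fingers, y is the line along which they close (so a half turn about z gives the same grasp; the last joint's range is limited). The gripper opens to 87 mm and grips with 3 to 60 N. Pads are 19 mm wide; open, the fingers measure 117 mm over their backs; the gripper's body (75 mm by 190 mm) begins 51 mm behind the grasp point.
Start: joints at [85.233, 22.042, 0.453, 0, -68.411, -14.817], TCP at [0.209, 0.589, 0.223] pointing down, gripper open.
Joint ranges: [-179.83, 179.83], [-69.29, 118.12], [-61.27, 80.66], [-181.25, 117.63], [-171.15, -9.14], [-177.46, 177.46]. Speed limits (degrees/s): [159.86, 159.86, 180, 180, 180, 180].

## Interface

Orientations are given as a 3x3 rotation matrix whose columns are the frame's x, y, z axes.
In Python, from station import r, cams gives the robot as it stands.
- The arm moves only by the tool play_rows, never from a script. Its argument "commands" is text: rows parted by semicolons, each of 6 numbers parted by spaces: the shift along the world's x, y, z normalised to -1 to 1, where 1 is 30 mm, then the turn, a rotation vector about the world's x, y, z normalised to -1 to 1, where 1 is 0.15 rad. A call has 1 to 20 rows; each row shifts and turns the commanded pose from where the row before left it; what a row does not reach is not made up. A row lasts 1/10 s, in which the tool goes at most 50 mm and 8.59 degrees, less where a joint would pass 70% of its speed; a pose out of reach is approached as far as the arm can. A call with a number of a shift or a turn outside -1 to 1 is refused whole. A call with a gripper value outside its range is refused whole. "grip" is the finger opening in mm, from 0 to 87, set as the call begins (left out, the last holds). The fingers move at their own pace and stop on an object; the grip force is fixed at half the most. Time passes only in rows, so rows that do not move let the fingers close. It gives the time, the measured TCP pose, the force, the opening and the grip force at its end, in the units of the state.
- r.sense(): the state, without advancing time (a new reading comes with each control period).
- cams.capture(name): name is "scene" or "top" or "wrist"; returns (picture, depth): 420x560x3 uint8, blue, green, red; 420x560 float32, m along the optical axis (not along the pixel's ray), 0 where there is no reading.
- cams.camera_info(name): a dict with "mtx" (3x3 intrinsics, pixels), "R" (3x3) and "t" (3): a world point X has camera coordinates R X + t. Camera axes: x right, y down, z forward; pixel columns grow to the right and rows downward; lengths in m; the calibration is good to about 2 mm. A picture is of the moment at which its call begins: read the wrist's pose just before it. camera_info takes no time and is no camera call; for the wrist camera it gives the pose at the moment of the call.
- r.finish_job(): hands the job in; it is judged then, once.
The state is a dict: "time_s": time; "joints": joint angles; "joint_velocities": joint speeds; "effort": joint torques, N m; "tcp_pos": TCP position; "ee_rot": TCP orientation; "wrist_force": force on the tool from outside, world axes, zero at the start; "moment": the same for the moment, N m; "gripper_width": opening from 0.0 (shut) to 1.0 (fully open); "gripper_force": force on a finger pad.
Only numpy, scipy, OpenCV 4.12 (cv2) and the standard library are available. Lean on these libraries where they do the work, as an engineer would, in place of code of your own. Each camera call takes 0.05 s, during which the arm holds its last target. There are 200 camera calls.

## Task

Set the green board carrier down flat and fully home on the two brass pegs inside the blue test fixture, without dropping it. Then break the hood's locked folding stay at its orange knuckle, without forcing it and only until it gives, so that the hood still stands. Finally lower the hood gently until it is fully shut, never letting it drop, and leave the spool, bottle, cup and standing board where they are.

Things in the scene. Friction and masses are not known exactly. Their poses are not given: they have to be found in the camera images.
- fixture: Blue open-topped test box, fixed to the bench, 200 (its x) by 240 (its y) by 75 mm high, walls 8 mm. Origin under its centre on the bench; its x axis points from its front (robot side) to its hinge side, z up. Hood hinge along the back rim, folding stay outside its +y side wall.
- nest (a point): Centre of the black nest's top face (90 by 124 mm, 30 mm above the bench) inside the fixture, axes parallel to the fixture's; it lies 30 mm in front of the fixture's centre. Two brass pegs, 7 mm across and 14 mm tall with tapered tips (straight for the lowest 8 mm), stand on it at (+27,+43) and (-27,-43) mm in x, y.
- carrier_grip (a point): Centre of the yellow grip block of the loose green board carrier: block 36 (x) by 16 (y, grasp this) by 32 mm tall, its centre 24 mm above the carrier's underside. Axes: x, y of the carrier plate, z up. 160 g or so.
- carrier_base (a point): Centre of the underside of the green carrier plate, 86 (x) by 120 (y) by 8 mm thick, with two 10 mm through-holes at (+27,+43) and (-27,-43) mm that go over the pegs (a half turn fits as well). Same axes as carrier_grip. Seated: this point lies on nest.
- hood_hinge (a point): Middle of the hood's hinge line at the fixture's back rim, 75 mm above the bench; the hinge line runs along its y axis, axes parallel to the fixture's.
- hood (a joint): How far the white hood has been lowered, rad: 0 locked open as found (80 degrees up from shut), 1.40 fully shut. The hood weighs about 0.5 kg, is a plate 200 by 240 by 6 mm. It stands by itself until the stay is well folded (stay about 1.5 rad), then falls shut unless held.
- hood_bar (a point): Centre of the red round bar, 14 mm across, 130 mm long along its y axis (parallel to the hinge), held by two steel arms 60 mm either side of its centre; 250 mm from the hinge line, 50 mm beyond the hood's free edge (43 mm of clear gap). Shut, it lies 78 mm above the bench in front of the fixture. It can turn in the fingers as the hood swings.
- knuckle (a point): Centre of the orange knuckle knob of the folding stay: round peg 14 mm across, 40 mm long along its y axis, sticking out (fixture +y) from two flat steel links outside the fixture's +y wall, 162 mm from the fixture's middle plane. Locked, it is 146 mm above the bench, 110 mm from the hinge line, slightly over-centre against a stop on the side away from the hinge; it moves in a vertical plane.
- stay (a joint): Fold angle of the stay at its knuckle, rad: 0 locked, 0.24 straight (dead centre), then it folds with stiff friction, about 3.4 with the hood shut; broken above 0.5. Pushing the knob straight at the hinge line (away from the robot, 40 degrees downward) with 4 to 6 N, it gives after 10 mm; 35 mm of push gives 0.9 rad.
- spool_mid (a point): Centre (half-way up) of the grey metal solder spool, a bystander to be left where it is.
- flux_mid (a point): Centre (half-way up) of the amber flux bottle, a bystander to be left where it is.
- cup_mid (a point): Centre (half-way up) of the clear plastic cup, a bystander to be left where it is.
- board_mid (a point): Centre (half-way up) of the standing circuit board, a bystander to be left where it is.
There are look-alikes about, which are no part of the job. Leave any pink look-alike of the part that bears carrier_grip alone.

How it is judged:
By the outcome, as a careful person would: the job done as asked, in the order asked, and still so for the second after the job is handed in, with the robot touching nothing.
It also fails if it takes over 72 s, if anything falls off the work surface, if the arm or the gripper's body presses on something with over 40 N, if the wrist force passes 120 N, or if a joint passes its speed limit or range.

## Working session

There is one attempt and no reset: what is moved stays moved. The work goes in short steps, Python scripts to look and compute and a tool call to move; the robot and the scene stay as the last step left them, time stands still between calls to the robot, and variables do not carry over. Pictures are saved under pics/ and viewed, at most 10 in all, crops included, and the job is handed in when it is done.

Besides the shell and the picture viewer there is one more tool, called after "Call:" in YAML: its name, and indented under it one key for each argument. play_rows: Moves the arm, as the interface text tells. Scaled input: -1 to 1 covers 30 mm each way for a shift and 0.15 rad each way for a turn. Its arguments: {"type":"object","properties":{"commands":{"type":"string"},"grip":{"type":"number"}},"required":["commands"]}

```bash
mkdir -p pics; ls
cat > h.py <<'E'
import numpy as np, cv2
from station import r, cams
def snap(n,f):
    i=cams.camera_info(n); p,d=cams.capture(n); cv2.imwrite(f'pics/{f}.png',p)
    np.savez(f'pics/{f}.npz',p=p,d=d,K=i['mtx'],R=i['R'],t=i['t']); return p,d
def load(f): return np.load(f'pics/{f}.npz')
def cloud(f):
    z=load(f); d=z['d']; K=z['K']; v,u=np.mgrid[:420,:560]
    c=np.stack([(u-K[0,2])/K[0,0]*d,(v-K[1,2])/K[1,1]*d,d],-1)
    return (c-z['t'].ravel())@z['R']
E
python3 - <<'E'
from h import *
a,_=snap('scene','s0'); b,_=snap('top','t0')
s=r.sense(); print(s)
for n in('scene','top'):
    i=cams.camera_info(n); print(n,i['mtx'][0,0],-i['R'].T@np.ravel(i['t']))
cv2.imwrite('pics/s0b.png',cv2.resize(a,(800,600)));cv2.imwrite('pics/t0b.png',cv2.resize(b,(800,600)))
E
```

```text
pics
{'time_s': 0.1, 'joints': array([ 8.52321224e+01,  2.20841447e+01,  3.87494324e-01, -2.38413746e-02,
       -6.84122679e+01, -1.48182840e+01]), 'joint_velocities': array([-0.0086885 , -0.07310998,  0.18428343,  0.0368599 ,  0.00326143,
       -0.05175794]), 'effort': array([-2.19908616e-04, -3.91689563e+01,  1.87934858e+01,  4.23185885e+00,
        1.34503972e-02, -7.62709942e-05]), 'tcp_pos': array([0.20930741, 0.58833273, 0.22159534]), 'ee_rot': array([[ 9.42087020e-01, -3.35368084e-01, -5.43589084e-04],
       [-3.35368506e-01, -9.42085186e-01, -1.86221257e-03],
       [ 1.12419437e-04,  1.93666895e-03, -9.99998118e-01]]), 'wrist_force': array([-0.91544757, -0.54013444,  0.10581123]), 'moment': array([0.0112834 , 0.02583628, 0.0459369 ]), 'gripper_force': 0.0, 'gripper_width': 0.9990385871471248}
scene 414.45857952052506 [ 1.56396967 -0.1536842   0.87523517]
top 406.9230887141176 [ 0.40241625 -0.06006924  1.31173974]
```

View pics/s0b.png

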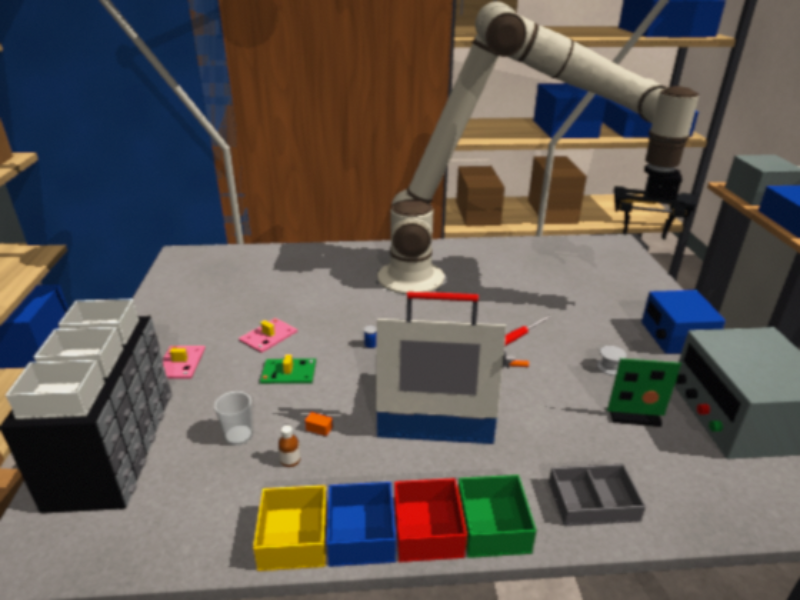

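View pics/t0b.png

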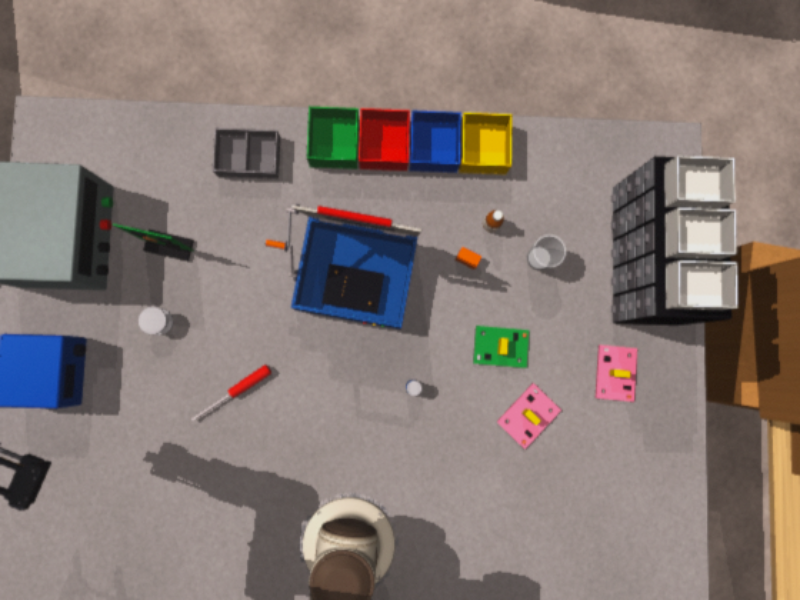

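Run:
```python
from h import *
P=cloud('t0'); z=load('t0'); hsv=cv2.cvtColor(z['p'],cv2.COLOR_BGR2HSV); H,S,V=hsv[...,0].astype(int),hsv[...,1],hsv[...,2]
v,u=np.mgrid[:420,:560]
def box(x0,x1,y0,y1): return (u>x0*.7)&(u<x1*.7)&(v>y0*.7)&(v<y1*.7)
def rep(n,m):
    q=P[m]; print(n,len(q),'z',np.percentile(q[:,2],[5,50,95]).round(4),'med',np.median(q,0).round(4))
    (c,s,a)=cv2.minAreaRect((q[:,:2]*1000).astype(np.float32)); print('  rect',np.round(c,1),np.round(s,1),round(a,2))
rep('table',box(500,560,390,400)&(P[...,2]>-9))
rep('green',box(465,540,315,375)&(S>90)&(P[...,2]>.003)&(P[...,2]<.016))
rep('yellow',box(485,520,330,362)&(H>15)&(H<35)&(S>120)&(P[...,2]>.03))
fx=box(280,430,190,340)&(H>95)&(H<130)&(S>100)
rep('rim',fx&(P[...,2]>.068)&(P[...,2]<.082))
rep('nest',box(325,385,262,312)&(V<60)&(P[...,2]>.02)&(P[...,2]<.045))
rep('knuck',box(262,288,235,252)&(H<20)&(S>120))
rep('bar',box(310,400,200,235)&((H<8)|(H>172))&(S>120))
for n,b in dict(spool=(135,175,300,340),cyl2=(405,425,375,400),flux=(484,506,205,232),cup=(525,570,232,275),board=(110,196,215,260),orange2=(455,484,245,270)).items(): rep(n,box(*b)&(P[...,2]>.015))
zs=load('s0'); 
im=z['p'][215:315,320:460]; cv2.imwrite('pics/c1.png',cv2.resize(np.hstack([im,z['p'][140:240,190:300]]),None,fx=3,fy=3,interpolation=cv2.INTER_CUBIC))
```

```text
table 246 z [-0.0049  0.0018  0.0108] med [ 0.3314 -0.3954  0.0018]
  rect [ 331.7 -397.3] [ 17.2 131.3] 1.71
green 793 z [0.0036 0.0073 0.0114] med [ 0.4398 -0.3243  0.0073]
  rect [ 439.3 -328.1] [120.8  85. ] 86.43
yellow 63 z [0.0334 0.0385 0.0433] med [ 0.4395 -0.3274  0.0385]
  rect [ 438.2 -328.4] [34.8 16.9] 0.52
rim 690 z [0.0696 0.0738 0.0776] med [0.5725 0.0067 0.0738]
  rect [587.9   4. ] [240.  200.6] 81.25
nest 1061 z [0.0248 0.0291 0.0335] med [0.5586 0.0072 0.0291]
  rect [557.9   8.6] [124.3  90. ] 81.41
knuck 63 z [0.0166 0.1505 0.1548] med [0.6292 0.162  0.1505]
  rect [641.1 173.3] [68.3 29.1] 45.26
bar 320 z [0.0026 0.326  0.3304] med [ 0.6466 -0.006   0.326 ]
  rect [593.8 -37.9] [377.2 145.7] 18.42
spool 294 z [0.04  0.044 0.048] med [0.4728 0.4373 0.044 ]
  rect [453.2 202.8] [532.3  57.6] 85.24
cyl2 97 z [0.0324 0.0488 0.0529] med [ 0.3441 -0.1303  0.0488]
  rect [ 343.9 -130.5] [30.2 30.7] 1.86
flux 156 z [0.026  0.0571 0.0856] med [ 0.7127 -0.2963  0.0571]
  rect [ 572.5 -177.5] [ 39.3 411.5] 49.93
cup 390 z [0.0214 0.0651 0.0912] med [ 0.6484 -0.4224  0.0651]
  rect [ 547.4 -243.3] [ 70.1 461.9] 29.72
board 307 z [0.0165 0.1137 0.1534] med [0.6416 0.4235 0.1137]
  rect [549.6 203.4] [600.3  63.2] 66.83
orange2 160 z [0.021  0.0284 0.0334] med [ 0.6354 -0.2485  0.0284]
  rect [ 635.7 -248.3] [50.2 30.7] 65.39
```

View pics/c1.png

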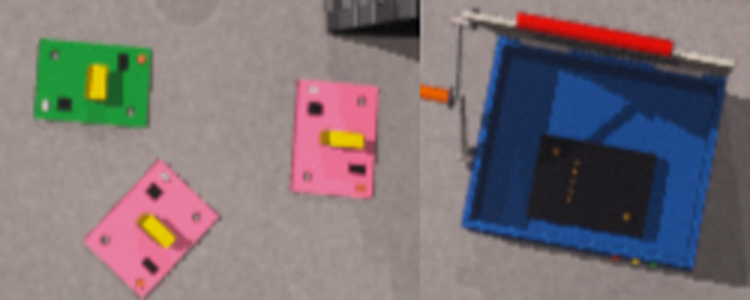

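Green carrier at crop (95,83): its holes are at upper left and lower right, and it isn't pink, so it's the right part. The pinks are at (340,140) and (155,230). The orange knuckle at (430,93) is joined to the stay links; the loose orange block to the right isn't.

Call:
play_rows:
  commands: "0.4 -0.95 0 0 0 0;0.4 -0.95 0 0 0 0;0.4 -0.95 0 0 0 0;0.4 -0.95 0 0 0 0;0.4 -0.95 0 0 0 0;0.4 -0.95 0 0 0 0;0.4 -0.95 0 0 0 0;0.4 -0.95 0 0 0 0;0.4 -0.95 0 0 0 0;0.4 -0.95 0 0 0 0;0.4 -0.95 0 0 0 0;0.4 -0.95 0 0 0 0;0.4 -0.95 0 0 0 0;0.4 -0.95 0 0 0 0;0.4 -0.95 0 0 0 0;0.4 -0.95 0 0 0 0"
  grip: 50

```text
time_s: 1.7
tcp_pos: [0.4015, 0.1315, 0.2224]
ee_rot: [[0.942, -0.335, -0.0], [-0.335, -0.942, -0.0], [-0.0, 0.0, -1.0]]
wrist_force: [0.4, -0.0, 0.2]
gripper_width: 0.576
gripper_force: 0.0
```

Call:
play_rows:
  commands: "0.08 -0.95 -0.12 0 0 0.117;0.08 -0.95 -0.12 0 0 0.117;0.08 -0.95 -0.12 0 0 0.117;0.08 -0.95 -0.12 0 0 0.117;0.08 -0.95 -0.12 0 0 0.117;0.08 -0.95 -0.12 0 0 0.117;0.08 -0.95 -0.12 0 0 0.117;0.08 -0.95 -0.12 0 0 0.117;0.08 -0.95 -0.12 0 0 0.117;0.08 -0.95 -0.12 0 0 0.117;0.08 -0.95 -0.12 0 0 0.117;0.08 -0.95 -0.12 0 0 0.117;0.08 -0.95 -0.12 0 0 0.117;0.08 -0.95 -0.12 0 0 0.117;0.08 -0.95 -0.12 0 0 0.117;0.08 -0.95 -0.12 0 0 0.117;0 0 0 0 0 0;0 0 0 0 0 0"

```text
time_s: 3.5
tcp_pos: [0.4392, -0.3233, 0.1642]
ee_rot: [[0.998, -0.063, -0.002], [-0.063, -0.998, 0.001], [-0.002, -0.001, -1.0]]
wrist_force: [-0.2, 0.2, -0.4]
gripper_width: 0.574
gripper_force: 0.0
```

Run:
```python
from h import *
s=r.sense(); print(s['time_s'],s['joints'].round(1),s['tcp_pos'].round(4),s['ee_rot'].round(4).tolist(),s['wrist_force'])
snap('wrist','w1')
z=load('w1');C=-z['R'].T@z['t'].ravel();print('cam in tool',(s['ee_rot'].T@(C-s['tcp_pos'])).round(3))
P=cloud('w1');hsv=cv2.cvtColor(z['p'],cv2.COLOR_BGR2HSV);H,S=hsv[...,0],hsv[...,1]
near=np.hypot(P[...,0]-.439,P[...,1]+.328)<.08
for n,m in dict(green=near&(H>40)&(H<85)&(S>90)&(P[...,2]>.002)&(P[...,2]<.018),yellow=near&(H>15)&(H<35)&(S>120)&(P[...,2]>.034)).items():
    q=P[m]; print(n,len(q),np.median(q,0).round(4),[np.round(a,2) for a in cv2.minAreaRect((q[:,:2]*1000).astype(np.float32))])
```

```text
3.5 [-19.3  17.3 -15.6  -0.  -57.2 105.7] [ 0.4392 -0.3233  0.1642] [[0.998, -0.0626, -0.0016], [-0.0626, -0.998, 0.0009], [-0.0016, -0.0008, -1.0]] [-0.16205058  0.21964852 -0.36436647]
cam in tool [ 0.083  0.    -0.162]
green 9970 [ 0.4443 -0.3293  0.0081] [array([ 440.38, -328.95]), array([118.74,  85.5 ]), np.float64(87.05)]
yellow 8101 [ 0.4617 -0.3476  0.2616] [array([ 448.04, -349.09]), array([110.17,  52.98]), np.float64(85.93)]
```

Call:
play_rows:
  commands: "0 -0.01 0 0 0 -1;0 -0.01 0 0 0 -1;0 -0.01 0 0 0 -1;0 -0.01 0 0 0 -1;0 -0.01 0 0 0 -1;0 -0.01 0 0 0 -1;0 -0.01 0 0 0 -1;0 -0.01 0 0 0 -1;0 -0.01 0 0 0 -1;0 -0.01 0 0 0 -1;0 -0.01 0 0 0 -1;0 -0.01 0 0 0 -1;0 -0.01 0 0 0 -1;0 -0.01 0 0 0 -1;0 -0.01 0 0 0 -1;0 -0.01 0 0 0 -1;0 -0.01 0 0 0 -1;0 -0.01 0 0 0 -1;0 0 0 0 0 -1;0 0 0 0 0 -1"

```text
time_s: 5.55
tcp_pos: [0.4399, -0.3273, 0.1653]
ee_rot: [[-0.997, -0.076, 0.0], [-0.076, 0.997, 0.0], [-0.0, 0.0, -1.0]]
wrist_force: [0.4, -0.7, -0.6]
gripper_width: 0.574
gripper_force: 0.0
```

Run:
```python
from h import *
s=r.sense(); print(s['time_s'],s['joints'].round(1),s['tcp_pos'].round(4),s['ee_rot'].round(4).tolist())
snap('wrist','w2')
for f in('w1','w2'):
  z=load(f);P=cloud(f);hsv=cv2.cvtColor(z['p'],cv2.COLOR_BGR2HSV);H,S=hsv[...,0],hsv[...,1]
  near=np.hypot(P[...,0]-.439,P[...,1]+.328)<.08
  for n,m in dict(green=near&(H>40)&(H<85)&(S>90)&(P[...,2]>.002)&(P[...,2]<.018),yellow=near&(H>15)&(H<35)&(S>120)&(P[...,2]>.034)&(P[...,2]<.046)).items():
    q=P[m]; print(n,len(q),np.median(q,0).round(4),[np.round(a,2) for a in cv2.minAreaRect((q[:,:2]*1000).astype(np.float32))])
```

```text
5.55 [-19.7  17.4 -15.2  -0.  -57.3 -65.9] [ 0.4399 -0.3273  0.1653] [[-0.9971, -0.0759, 0.0004], [-0.0759, 0.9971, 0.0001], [-0.0004, 0.0001, -1.0]]
green 9970 [ 0.4443 -0.3293  0.0081] [array([ 440.38, -328.95]), array([118.74,  85.5 ]), np.float64(87.05)]
yellow 763 [ 0.4417 -0.3287  0.04  ] [array([ 440.73, -328.65]), array([14.26, 35.64]), np.float64(86.91)]
green 9888 [ 0.4358 -0.3311  0.008 ] [array([ 439.79, -328.84]), array([118.71,  85.68]), np.float64(86.77)]
yellow 771 [ 0.4383 -0.3287  0.0399] [array([ 439.59, -328.69]), array([15.54, 35.64]), np.float64(87.18)]
```

Call:
play_rows:
  commands: "0 -0.05 -0.75 0 0 -0.4;0 0 -0.75 0 0 -0.47;0 0 -0.75 0 0 0;0 0 -0.75 0 0 0;0 0 -0.75 0 0 0;0 0 -0.75 0 0 0;0 0 -0.3 0 0 0;0 0 -0.2 0 0 0;0 0 -0.1 0 0 0;0 0 0 0 0 0"

```text
time_s: 6.6
tcp_pos: [0.4403, -0.3301, 0.0125]
ee_rot: [[-0.999, 0.049, 0.001], [0.049, 0.999, -0.0], [-0.001, -0.0, -1.0]]
wrist_force: [0.5, -0.6, 0.1]
gripper_width: 0.575
gripper_force: 0.0
```

Call:
play_rows:
  commands: "0 0 0 0 0 0;0 0 0 0 0 0;0 0 0 0 0 0;0 0 0 0 0 0;0 0 0 0 0 0;0 0 0 0 0 0"
  grip: 0

```text
time_s: 7.2
tcp_pos: [0.4398, -0.3299, 0.0121]
ee_rot: [[-0.999, 0.05, -0.0], [0.05, 0.999, 0.0], [0.0, 0.0, -1.0]]
wrist_force: [-0.8, 0.7, 1.7]
gripper_width: 0.179
gripper_force: 30.0
```

Call:
play_rows:
  commands: "0 0 0.5 0 0 0;0 0 0.9 0 0 0;0 0 0.9 0 0 0;0 0 0.9 0 0 0;0 0 0.9 0 0 0;0 0 0.4 0 0 0"

```text
time_s: 7.8
tcp_pos: [0.4407, -0.3305, 0.1491]
ee_rot: [[-0.999, 0.05, 0.003], [0.05, 0.999, -0.002], [-0.003, -0.001, -1.0]]
wrist_force: [0.7, -0.4, -1.9]
gripper_width: 0.181
gripper_force: 30.0
```

Call:
play_rows:
  commands: "0.303 0.868 0 0 0 -0.052;0.303 0.868 0 0 0 -0.052;0.303 0.868 0 0 0 -0.052;0.303 0.868 0 0 0 -0.052;0.303 0.868 0 0 0 -0.052;0.303 0.868 0 0 0 -0.052;0.303 0.868 0 0 0 -0.052;0.303 0.868 0 0 0 -0.052;0.303 0.868 0 0 0 -0.052;0.303 0.868 0 0 0 -0.052;0.303 0.868 0 0 0 -0.052;0.303 0.868 0 0 0 -0.052;0.303 0.868 0 0 0 -0.052;0 0 0 0 0 0;0 0 0 0 0 0"

```text
time_s: 9.3
tcp_pos: [0.5573, 0.0088, 0.1457]
ee_rot: [[-0.989, 0.15, -0.003], [0.15, 0.989, -0.0], [0.003, -0.001, -1.0]]
wrist_force: [-0.9, -1.1, -2.2]
gripper_width: 0.183
gripper_force: 30.0
```

Run:
```python
from h import *
s=r.sense(); print(s['time_s'],s['joints'].round(1),s['tcp_pos'].round(4),s['ee_rot'].round(4).tolist(),s['gripper_width'])
w,_=snap('wrist','w3'); t,_=snap('top','t3')
cv2.imwrite('pics/w3b.png',cv2.resize(w,(800,600)))
z=load('w3');P=cloud('w3');hsv=cv2.cvtColor(z['p'],cv2.COLOR_BGR2HSV);H,S=hsv[...,0].astype(int),hsv[...,1]
def rep(n,m):
  q=P[m]; print(n,len(q),q[:,2].mean().round(4),[np.round(a,2) for a in cv2.minAreaRect((q[:,:2]*1000).astype(np.float32))])
near=np.hypot(P[...,0]-.558,P[...,1]-.008)<.08
rep('green',near&(H>40)&(H<85)&(S>90)&(P[...,2]>.12)&(P[...,2]<.165))
rep('rim',(H>95)&(H<130)&(S>100)&(P[...,2]>.07)&(P[...,2]<.08))
rep('nest',near&(P[...,2]>.026)&(P[...,2]<.034))
```

```text
9.3 [  17.6   19.5  -15.3   -0.   -55.3 -116.2] [0.5573 0.0088 0.1457] [[-0.9887, 0.1498, -0.0027], [0.1498, 0.9887, -0.0004], [0.0026, -0.0008, -1.0]] 0.18295167008780988
green 19226 0.1416 [array([557.63,   8.13]), array([120.51,  87.16]), np.float64(81.43)]
rim 9367 0.0746 [array([586.  ,   5.35]), array([241.82, 193.29]), np.float64(81.39)]
nest 4711 0.03 [array([513.97,  14.76]), array([124.43,  48.1 ]), np.float64(81.43)]
```

View pics/w3b.png

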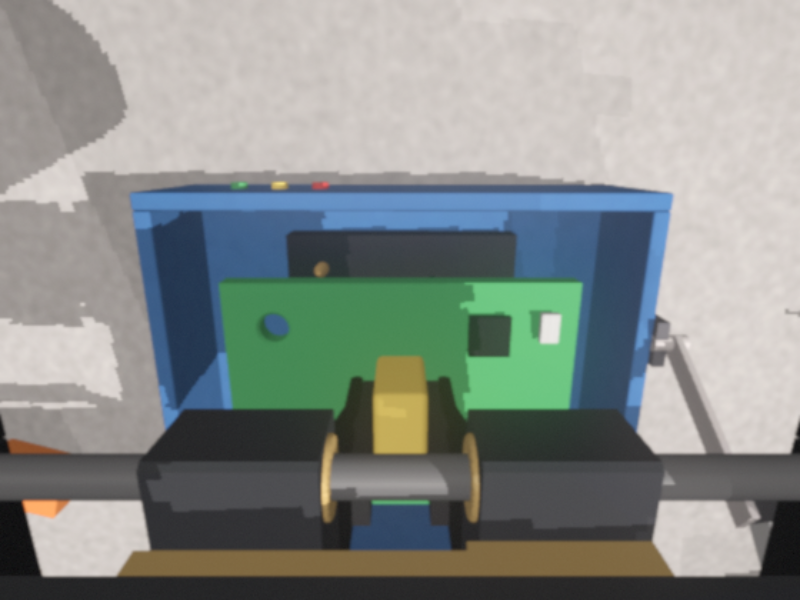

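The carrier hangs level, with its hole at (275,326), and the matching peg shows at (321,269) in front of its edge. I'll measure peg and nest against the hole.

Run:
```python
from h import *
z=load('w3');P=cloud('w3');K,R,t=z['K'],z['R'],z['t'].ravel()
hsv=cv2.cvtColor(z['p'],cv2.COLOR_BGR2HSV);H,S,V=[hsv[...,i].astype(int) for i in range(3)]
v,u=np.mgrid[:420,:560]
def ray(px,py,h):
    c=R.T@np.array([(px-K[0,2])/K[0,0],(py-K[1,2])/K[1,1],1]);C=-R.T@t; return C+c*(h-C[2])/c[2]
m=(S<90)&(V<90)&(P[...,2]>.025)&(P[...,2]<.035)&(u>195)&(u<370)&(v>158)&(v<200)
q=P[m];print('nest',len(q),[np.round(a,2) for a in cv2.minAreaRect((q[:,:2]*1000).astype(np.float32))])
roi=(u>212)&(u<238)&(v>178)&(v<196)&(H>8)&(H<25)&(S>90)
print('peg px',u[roi].mean(),v[roi].mean(),u[roi].min(),u[roi].max(),v[roi].min(),v[roi].max(),'z',np.median(P[roi],0), np.percentile(P[roi][:,2],[5,95]))
hol=(u>178)&(u<206)&(v>215)&(v<242)&(H>95)
print('hole px',u[hol].min(),u[hol].max(),v[hol].min(),v[hol].max())
g=P[(H>40)&(H<85)&(S>90)&(v>200)&(v<280)&(P[...,2]>.12)&(P[...,2]<.165)]
c=np.linalg.lstsq(np.c_[g[:,:2],np.ones(len(g))],g[:,2],rcond=None)[0];print('plane slope',c[:2].round(4),g[:,2].mean())
A=np.array([[np.cos(a:=np.deg2rad(-8.6)),-np.sin(a)],[np.sin(a),np.cos(a)]])
print('peg exp',[558,8.5]+A@[-27,-43])
im=cv2.resize(z['p'][155:250,165:395],None,fx=3.4,fy=3.4,interpolation=cv2.INTER_CUBIC);cv2.imwrite('pics/c3.png',im)
for n,(a,b,h) in dict(pegtop=(u[roi].mean(),v[roi].mean(),.04),hole=(192.5,228,.142)).items(): print(n,ray(a,b,h).round(4))
```

```text
nest 4669 [array([526.3 ,  13.28]), array([123.11,  23.26]), np.float64(81.43)]
peg px 224.14864864864865 188.3108108108108 220 229 184 193 z [ 0.5250778  -0.02948148  0.04032611] [0.03376425 0.04450574]
hole px 185 201 220 233
plane slope [ 0.0031 -0.0011] 0.1417619683429833
peg exp [524.87355794 -29.97907011]
pegtop [ 0.5254 -0.0296  0.04  ]
hole [ 0.5235 -0.0293  0.142 ]
```

View pics/c3.png

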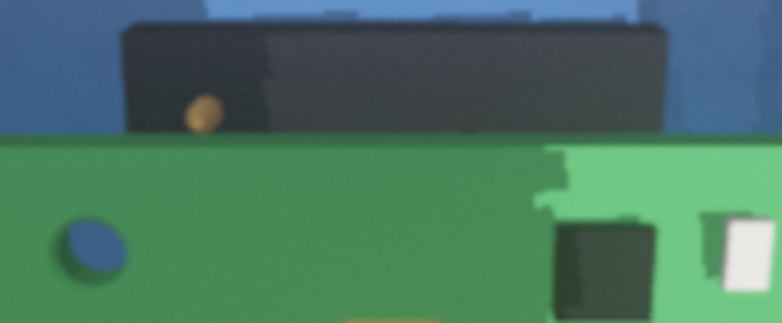

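Call:
play_rows:
  commands: "0.037 -0.01 -0.5 0 0 0;0 0 -0.7 0 0 0;0 0 -0.7 0 0 0;0 0 -0.5 0 0 0;0 0 -0.3 0 0 0;0 0 -0.2 0 0 0;0 0 0 0 0 0;0 0 0 0 0 0"

```text
time_s: 10.2
tcp_pos: [0.5596, 0.008, 0.0606]
ee_rot: [[-0.989, 0.151, 0.001], [0.151, 0.989, 0.0], [-0.001, 0.0, -1.0]]
wrist_force: [-0.2, 0.6, -1.3]
gripper_width: 0.181
gripper_force: 30.0
```

Call:
play_rows:
  commands: "0 0 -0.05 0 0 0;0 0 -0.05 0 0 0;0 0 -0.05 0 0 0;0 0 -0.05 0 0 0;0 0 0 0 0 0"

```text
time_s: 10.7
tcp_pos: [0.5589, 0.0082, 0.0537]
ee_rot: [[-0.989, 0.151, -0.0], [0.151, 0.989, -0.0], [0.0, -0.0, -1.0]]
wrist_force: [0.7, 0.6, -2.8]
gripper_width: 0.177
gripper_force: 30.0
```

Call:
play_rows:
  commands: "0 0 -0.05 0 0 0;0 0 -0.05 0 0 0;0 0 -0.05 0 0 0;0 0 -0.05 0 0 0;0 0 0 0 0 0"

```text
time_s: 11.2
tcp_pos: [0.5589, 0.0081, 0.0476]
ee_rot: [[-0.989, 0.151, -0.001], [0.151, 0.989, -0.0], [0.001, -0.0, -1.0]]
wrist_force: [-0.2, -0.7, -2.3]
gripper_width: 0.185
gripper_force: 30.0
```

Call:
play_rows:
  commands: "0 0 -0.05 0 0 0;0 0 -0.05 0 0 0;0 0 -0.05 0 0 0;0 0 0 0 0 0;0 0 0 0 0 0"

```text
time_s: 11.7
tcp_pos: [0.5591, 0.0081, 0.0434]
ee_rot: [[-0.989, 0.151, -0.0], [0.151, 0.989, -0.0], [0.0, -0.0, -1.0]]
wrist_force: [-0.6, -0.4, -1.7]
gripper_width: 0.182
gripper_force: 30.0
```

Call:
play_rows:
  commands: "0 0 -0.03 0 0 0;0 0 -0.03 0 0 0;0 0 0 0 0 0;0 0 0 0 0 0"

```text
time_s: 12.1
tcp_pos: [0.5593, 0.0082, 0.0421]
ee_rot: [[-0.989, 0.151, 0.0], [0.151, 0.989, 0.0], [-0.0, 0.0, -1.0]]
wrist_force: [-1.7, 1.0, 2.6]
gripper_width: 0.183
gripper_force: 30.0
```

Call:
play_rows:
  commands: "0 0 -0.01 0 0 0;0 0 0 0 0 0;0 0 0 0 0 0;0 0 0 0 0 0"
  grip: 36

```text
time_s: 12.5
tcp_pos: [0.5592, 0.0082, 0.0413]
ee_rot: [[-0.989, 0.151, 0.0], [0.151, 0.989, 0.0], [-0.0, 0.0, -1.0]]
wrist_force: [-0.3, -0.3, -0.8]
gripper_width: 0.395
gripper_force: 0.0
```

Call:
play_rows:
  commands: "0 0 0.2 0 0 0;0 0 0.5 0 0 0;0 0 0.9 0 0 0;0 0 0.9 0 0 0;0 0 0.9 0 0 0;0 0 0.9 0 0 0;0 0 0.9 0 0 0;0 0 0 0 0 0"

```text
time_s: 13.3
tcp_pos: [0.5616, 0.0085, 0.2023]
ee_rot: [[-0.989, 0.15, 0.009], [0.15, 0.989, 0.001], [-0.009, 0.003, -1.0]]
wrist_force: [0.2, 0.2, -0.1]
gripper_width: 0.411
gripper_force: 0.0
```

Run:
```python
from h import *
s=r.sense(); print(s['time_s'],s['tcp_pos'].round(4),s['wrist_force'].round(2))
snap('wrist','w4')
z=load('w4');P=cloud('w4');hsv=cv2.cvtColor(z['p'],cv2.COLOR_BGR2HSV);H,S=hsv[...,0].astype(int),hsv[...,1]
m=(H>40)&(H<85)&(S>90)&(np.hypot(P[...,0]-.558,P[...,1]-.008)<.08)&(P[...,2]<.06);g=P[m]
print(len(g),np.percentile(g[:,2],[5,50,95]),[np.round(a,2) for a in cv2.minAreaRect((g[:,:2]*1000).astype(np.float32))])
c=np.linalg.lstsq(np.c_[g[:,:2],np.ones(len(g))],g[:,2],rcond=None)[0];print('slope',c[:2].round(4))
a=cv2.resize(z['p'],(640,480));cv2.imwrite('pics/w4b.png',a)
```

```text
13.3 [0.5616 0.0085 0.2023] [ 0.2   0.18 -0.06]
10098 [0.03659664 0.03798685 0.03921113] [array([564.42,   6.87]), array([131.34,  96.75]), np.float64(81.25)]
slope [-0.0039 -0.0046]
```

View pics/w4b.png

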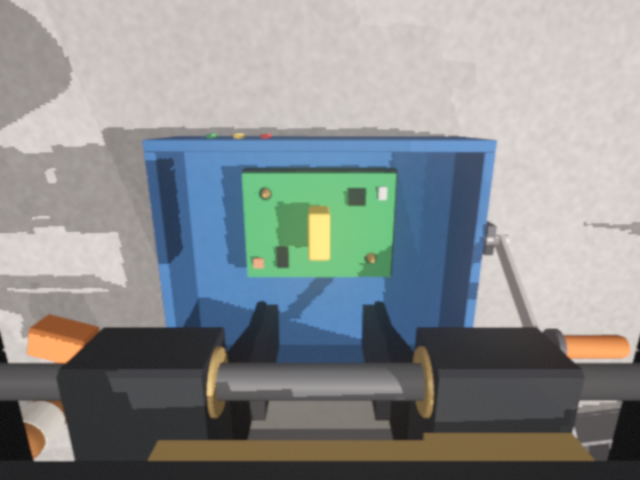

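The carrier sits flat, top at 0.038 m, with both peg tips showing in the holes at (265,193) and (371,258). Next is the knuckle knob at (598,347).

Call:
play_rows:
  commands: "0 0 0.1 -0.1 -0.66 0;0 0.2 0.1 -0.1 -0.66 0;0.086 0.9 0.06 -0.1 -0.66 0;0.086 0.9 0.06 -0.1 -0.66 0;0.086 0.9 0.06 -0.1 -0.66 0;0.086 0.9 0.06 -0.1 -0.66 0;0.086 0.9 0 -0.1 -0.66 0;0.1 0.5 0 0 0 0;0 0 0 0 0 0;0 0 0 0 0 0"
  grip: 0

```text
time_s: 14.35
tcp_pos: [0.5854, 0.1273, 0.2398]
ee_rot: [[-0.829, 0.148, 0.54], [0.116, 0.989, -0.093], [-0.548, -0.014, -0.837]]
wrist_force: [-0.9, 0.2, 0.5]
gripper_width: 0.003
gripper_force: 0.0
```

Run:
```python
from h import *
s=r.sense(); print(s['time_s'],s['joints'].round(1),s['tcp_pos'].round(4),s['ee_rot'].round(3).tolist(),s['gripper_width'])
snap('wrist','w5');a,_=snap('scene','s5');b,_=snap('top','t5')
w=load('w5')['p']
cv2.imwrite('pics/m5.png',np.hstack([cv2.resize(w,(400,300)),cv2.resize(a[170:320,240:440],(400,300))]))
P=cloud('t5');hsv=cv2.cvtColor(b,cv2.COLOR_BGR2HSV);H,S=hsv[...,0].astype(int),hsv[...,1]
m=(np.hypot(P[...,0]-.628,P[...,1]-.165)<.035)&(H>5)&(H<20)&(S>130)&(P[...,2]>.12);q=P[m];print('knob top',len(q),np.median(q,0) if len(q) else '')
```

```text
14.35 [  32.1    6.   -42.1   55.   -26.5 -177.4] [0.5854 0.1273 0.2398] [[-0.829, 0.148, 0.54], [0.116, 0.989, -0.093], [-0.548, -0.014, -0.837]] 0.0034985432316277437
knob top 57 [0.62738896 0.16136646 0.15043069]
```

View pics/m5.png

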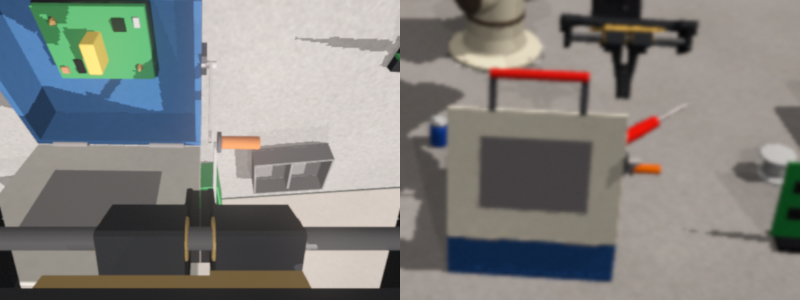

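Call:
play_rows:
  commands: "-0.1 0 0 -0.54 0.093 0.837;-0.1 0 0 -0.54 0.093 0.837;-0.1 0 0 -0.54 0.093 0.837;-0.1 0 0 -0.54 0.093 0.837;-0.1 0 0 -0.54 0.093 0.837;-0.1 0 0 -0.54 0.093 0.837;-0.1 0 0 -0.54 0.093 0.837;-0.1 0 0 -0.54 0.093 0.837;-0.1 0 0 -0.54 0.093 0.837;-0.1 0 0 -0.54 0.093 0.837;0 0.1 0 -0.54 0.093 0.837;0 0.1 0 -0.54 0.093 0.837;0 0.1 0 -0.54 0.093 0.837;0 0.1 0 -0.54 0.093 0.837;0 0.1 0 -0.54 0.093 0.837;0 0.1 0 -0.54 0.093 0.837;0 0.1 0 -0.54 0.093 0.837;0 0.1 0 -0.54 0.093 0.837;0 0.1 0 -0.54 0.093 0.837;0 0.1 0 -0.54 0.093 0.837"

```text
time_s: 16.5
tcp_pos: [0.5558, 0.157, 0.2406]
ee_rot: [[0.802, -0.261, 0.537], [-0.25, -0.964, -0.095], [0.542, -0.058, -0.838]]
wrist_force: [-0.3, -0.1, 0.3]
gripper_width: 0.009
gripper_force: 0.0
```

```bash
cat > goto.py <<'E'
from h import *
from scipy.spatial.transform import Rotation as Ro
a=np.deg2rad(-8.6);O=np.array([.5879,.004,0]);F=np.array([[np.cos(a),-np.sin(a),0],[np.sin(a),np.cos(a),0],[0,0,1]])
def fix(p): return O+F@np.array(p)
def plan(pw,zf,yf):
    "units from the measured pose to world point pw with tool z=zf,y=yf in fixture axes"
    s=r.sense(); z=F@(np.array(zf)/np.linalg.norm(zf)); y=F@np.array(yf); T=np.c_[np.cross(y,z),y,z]
    print('t',s['time_s'],'j',s['joints'].round(0),'pos',s['tcp_pos'].round(4),'fixpos',(F.T@(s['tcp_pos']-O)).round(4))
    print('shift units',((pw-s['tcp_pos'])/.03).round(3),'turn units',(Ro.from_matrix(T@s['ee_rot'].T).as_rotvec()/.15).round(3),'f',s['wrist_force'].round(2))
E
python3 - <<'E'
from goto import *
plan(fix([-.004,.166,.164]),[.643,0,-.766],[0,-1,0])
E
```

```text
t 16.5 j [ 38.   4. -43.  54. -30.  -9.] pos [0.5558 0.157  0.2406] fixpos [-0.0546  0.1465  0.2406]
shift units [ 1.766  0.39  -2.554] turn units [-0.551 -0.729  0.735] f [-0.27 -0.09  0.29]
```

Call:
play_rows:
  commands: "0.2 0.2 -0.3 -0.11 -0.146 0.147;0.35 0.19 -0.45 -0.11 -0.146 0.147;0.35 0 -0.6 -0.11 -0.146 0.147;0.4 0 -0.6 -0.11 -0.146 0.147;0.4 0 -0.5 -0.11 -0.146 0.147;0 0 0 0 0 0;0 0 0 0 0 0"

```text
time_s: 17.2
tcp_pos: [0.603, 0.1679, 0.1822]
ee_rot: [[0.758, -0.174, 0.628], [-0.142, -0.985, -0.101], [0.636, -0.013, -0.772]]
wrist_force: [0.6, 0.4, 0.4]
gripper_width: 0.005
gripper_force: 0.0
```

Run:
```python
from goto import *
plan(fix([-.004,.166,.164]),[.643,0,-.766],[0,-1,0])
print('push 1mm units',(F@[.764,0,-.645]/30).round(4))
```

```text
t 17.2 j [ 19.  12. -49. 111. -19. -45.] pos [0.603  0.1679 0.1822] fixpos [-0.0096  0.1643  0.1822]
shift units [ 0.193  0.027 -0.605] turn units [-0.093 -0.044  0.164] f [0.65 0.41 0.44]
push 1mm units [ 0.0252 -0.0038 -0.0215]
```

Run:
```python
from goto import *
plan(fix([-.04,.179,.23]),[-.2955,0,-.955],[.955,0,-.2955])
plan(fix([-.04,.179,.23]),[0,0,-1],[1,0,0])
```

```text
t 17.2 j [ 19.  12. -49. 111. -19. -45.] pos [0.603  0.1679 0.1822] fixpos [-0.0096  0.1643  0.1822]
shift units [-0.929  0.635  1.595] turn units [-1.312  5.377 10.815] f [0.65 0.41 0.44]
t 17.2 j [ 19.  12. -49. 111. -19. -45.] pos [0.603  0.1679 0.1822] fixpos [-0.0096  0.1643  0.1822]
shift units [-0.929  0.635  1.595] turn units [-3.053  4.095 10.202] f [0.65 0.41 0.44]
```

Call:
play_rows:
  commands: "-0.3 0 0.4 0 0.3 0;-0.3 0.2 0.4 0 0.3 0.2;-0.3 0.2 0.4 -0.09 0.4 0.87;-0.1 0.2 0.4 -0.09 0.4 0.87;0 0 0 -0.09 0.4 0.87;0 0 0 -0.1 0.4 0.87;0 0 0 -0.1 0.4 0.87;0 0 0 -0.1 0.4 0.87;0 0 0 -0.1 0.4 0.87;0 0 0 -0.1 0.4 0.87;0 0 0 -0.1 0.4 0.87;0 0 0 -0.1 0.4 0.87;0 0 0 -0.1 0.4 0.87;0 0 0 -0.1 0.4 0.87;0 0 0 0 0 0"

```text
time_s: 18.7
tcp_pos: [0.603, 0.1645, 0.223]
ee_rot: [[0.59, 0.805, 0.061], [0.793, -0.592, 0.143], [0.151, -0.036, -0.988]]
wrist_force: [-0.3, 0.5, -0.6]
gripper_width: 0.005
gripper_force: 0.0
```

Run:
```python
from goto import *
plan(fix([-.02,.179,.152]),[-.2955,0,-.955],[.955,0,-.2955])
print(r.sense()['ee_rot'].round(2).tolist())
```

```text
t 18.7 j [ 27.  19.  -2.  -6. -62. 119.] pos [0.603  0.1645 0.223 ] fixpos [-0.0091  0.1609  0.223 ]
shift units [-0.27   0.65  -2.368] turn units [-0.255  2.029  3.368] f [-0.26  0.46 -0.65]
[[0.59, 0.81, 0.06], [0.79, -0.59, 0.14], [0.15, -0.04, -0.99]]
```

Call:
play_rows:
  commands: "-0.2 0.2 0 -0.05 0.41 0.67;-0.2 0.2 0 -0.05 0.41 0.67;-0.1 0.15 0 -0.05 0.41 0.67;0 0.1 0 -0.05 0.41 0.67;0 0 0 -0.05 0.41 0.67;0 0 0 0 0 0;0 0 0 0 0 0"

```text
time_s: 19.4
tcp_pos: [0.5864, 0.1825, 0.2224]
ee_rot: [[0.153, 0.944, -0.292], [0.988, -0.148, 0.042], [-0.004, -0.295, -0.955]]
wrist_force: [-0.4, 1.0, -0.2]
gripper_width: 0.001
gripper_force: 0.0
```

Run:
```python
from goto import *
plan(fix([-.02,.179,.152]),[-.2955,0,-.955],[.955,0,-.2955])
print(r.sense()['ee_rot'].round(2).tolist())
```

```text
t 19.4 j [ 27.  30.  14. -10. -89. 145.] pos [0.5864 0.1825 0.2224] fixpos [-0.0282  0.1763  0.2224]
shift units [ 0.284  0.048 -2.347] turn units [ 0.026 -0.002  0.027] f [-0.4   0.95 -0.16]
[[0.15, 0.94, -0.29], [0.99, -0.15, 0.04], [-0.0, -0.3, -0.96]]
```

Call:
play_rows:
  commands: "0 0.06 -0.6 0 0 0;0 0.03 -0.7 0 0 0;0 0 -0.6 0 0 0;0 0 -0.3 0 0 0;0 0 -0.15 0 0 0;0 0 0 0 0 0;0 0 0 0 0 0"

```text
time_s: 20.1
tcp_pos: [0.5878, 0.1841, 0.1535]
ee_rot: [[0.152, 0.945, -0.291], [0.988, -0.147, 0.041], [-0.004, -0.293, -0.956]]
wrist_force: [-0.0, -0.1, -0.2]
gripper_width: 0.007
gripper_force: 0.0
```

Run:
```python
from goto import *
plan(fix([-.02,.179,.152]),[-.2955,0,-.955],[.955,0,-.2955])
a,_=snap('scene','s6');t,_=snap('top','t6')
cv2.imwrite('pics/m6.png',np.hstack([cv2.resize(t[120:240,170:290],(400,400)),cv2.resize(a[190:310,380:500],(400,400))]))
```

```text
t 20.1 j [ 27.  32.   9. -10. -81. 147.] pos [0.5878 0.1841 0.1535] fixpos [-0.027   0.1781  0.1535]
shift units [ 0.235 -0.005 -0.05 ] turn units [0.028 0.011 0.017] f [-0.03 -0.14 -0.2 ]
```

View pics/m6.png

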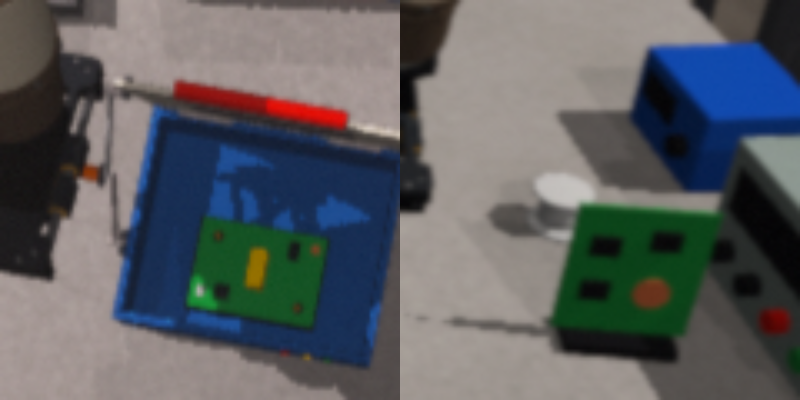

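Call:
play_rows:
  commands: "0.075 -0.011 -0.064 0 0 0;0.075 -0.011 -0.064 0 0 0;0.075 -0.011 -0.064 0 0 0;0.075 -0.011 -0.064 0 0 0;0.075 -0.011 -0.064 0 0 0;0 0 0 0 0 0"

```text
time_s: 20.8
tcp_pos: [0.5988, 0.1822, 0.1422]
ee_rot: [[0.152, 0.944, -0.293], [0.988, -0.147, 0.04], [-0.005, -0.296, -0.955]]
wrist_force: [-0.2, -0.1, -0.3]
gripper_width: 0.003
gripper_force: 0.0
```

Call:
play_rows:
  commands: "0.05 -0.0075 -0.043 0 0 0;0.05 -0.0075 -0.043 0 0 0;0 0 0 0 0 0"

```text
time_s: 21.1
tcp_pos: [0.6017, 0.1818, 0.1399]
ee_rot: [[0.152, 0.944, -0.293], [0.988, -0.147, 0.04], [-0.005, -0.296, -0.955]]
wrist_force: [0.4, 0.1, -0.7]
gripper_width: 0.004
gripper_force: 0.0
```

Call:
play_rows:
  commands: "0.05 -0.0075 -0.043 0 0 0;0.05 -0.0075 -0.043 0 0 0;0 0 0 0 0 0"

```text
time_s: 21.4
tcp_pos: [0.6047, 0.1813, 0.1373]
ee_rot: [[0.152, 0.944, -0.293], [0.988, -0.147, 0.04], [-0.005, -0.296, -0.955]]
wrist_force: [0.0, 0.2, 0.5]
gripper_width: 0.001
gripper_force: 0.0
```

Call:
play_rows:
  commands: "0.066 -0.01 0 0 0 0;0.066 -0.01 0 0 0 0;0 0 0 0 0 0"

```text
time_s: 21.7
tcp_pos: [0.609, 0.1807, 0.1376]
ee_rot: [[0.152, 0.944, -0.292], [0.988, -0.147, 0.04], [-0.005, -0.295, -0.955]]
wrist_force: [-0.3, 0.7, -0.3]
gripper_width: 0.002
gripper_force: 0.0
```

Call:
play_rows:
  commands: "0.066 -0.01 0 0 0 0;0 0 0 0 0 0"

```text
time_s: 21.9
tcp_pos: [0.6109, 0.1805, 0.1376]
ee_rot: [[0.152, 0.944, -0.292], [0.988, -0.147, 0.04], [-0.005, -0.295, -0.955]]
wrist_force: [0.0, 0.1, -1.0]
gripper_width: 0.006
gripper_force: 0.0
```

Call:
play_rows:
  commands: "0.066 -0.01 0 0 0 0;0 0 0 0 0 0"

```text
time_s: 22.1
tcp_pos: [0.6128, 0.1802, 0.1376]
ee_rot: [[0.152, 0.944, -0.292], [0.988, -0.147, 0.04], [-0.005, -0.295, -0.955]]
wrist_force: [-0.3, -0.1, -0.1]
gripper_width: 0.003
gripper_force: 0.0
```

Call:
play_rows:
  commands: "0.066 -0.01 0 0 0 0;0.033 -0.005 0 0 0 0;0 0 0 0 0 0"

```text
time_s: 22.4
tcp_pos: [0.6142, 0.1799, 0.1369]
ee_rot: [[0.152, 0.943, -0.296], [0.988, -0.146, 0.04], [-0.006, -0.299, -0.954]]
wrist_force: [-4.4, 0.9, 0.1]
gripper_width: 0.005
gripper_force: 2.3
```

Call:
play_rows:
  commands: "0.066 -0.01 0 0 0 0;0 0 0 0 0 0"

```text
time_s: 22.6
tcp_pos: [0.616, 0.1795, 0.1366]
ee_rot: [[0.152, 0.943, -0.297], [0.988, -0.147, 0.04], [-0.006, -0.299, -0.954]]
wrist_force: [-5.1, 2.0, -1.8]
gripper_width: 0.009
gripper_force: 2.3
```

Run:
```python
from goto import *
plan(fix([.016,.162,.146]),[-.2955,0,-.955],[.955,0,-.2955])
t,_=snap('top','t7')
P=cloud('t7');hsv=cv2.cvtColor(t,cv2.COLOR_BGR2HSV);H,S=hsv[...,0].astype(int),hsv[...,1]
m=(np.hypot(P[...,0]-.628,P[...,1]-.165)<.045)&(H>5)&(H<20)&(S>130)&(P[...,2]>.10);q=P[m];print('knob top',len(q),(np.median(q,0)-O)@F if len(q) else '')
```

```text
t 22.6 j [ 26.  36.  13. -10. -82. 148.] pos [0.616  0.1795 0.1366] fixpos [0.0016 0.1777 0.1366]
shift units [ 0.398 -0.59   0.312] turn units [ 0.036 -0.031  0.015] f [-5.14  1.99 -1.83]
knob top 29 [0.01749352 0.14786324 0.15123591]
```

Call:
play_rows:
  commands: "0.05 -0.0075 -0.043 0 0 0;0.05 -0.0075 -0.043 0 0 0;0.05 -0.0075 -0.043 0 0 0;0.05 -0.0075 -0.043 0 0 0;0 0 0 0 0 0"

```text
time_s: 23.15
tcp_pos: [0.6219, 0.1786, 0.1313]
ee_rot: [[0.152, 0.943, -0.297], [0.988, -0.147, 0.04], [-0.006, -0.3, -0.954]]
wrist_force: [-5.0, 0.4, -1.6]
gripper_width: 0.007
gripper_force: 2.3
```

Call:
play_rows:
  commands: "0.05 -0.0075 -0.043 0 0 0;0.05 -0.0075 -0.043 0 0 0;0.05 -0.0075 -0.043 0 0 0;0.05 -0.0075 -0.043 0 0 0;0 0 0 0 0 0"

```text
time_s: 23.65
tcp_pos: [0.6271, 0.1778, 0.1257]
ee_rot: [[0.152, 0.942, -0.299], [0.988, -0.147, 0.039], [-0.007, -0.302, -0.953]]
wrist_force: [-6.9, 0.9, -2.4]
gripper_width: 0.004
gripper_force: 3.0
```

```bash
cat > obs.py <<'E'
from goto import *
import sys
s=r.sense();n=sys.argv[1];t,_=snap('top',n)
P=cloud(n);hsv=cv2.cvtColor(t,cv2.COLOR_BGR2HSV);H,S=hsv[...,0].astype(int),hsv[...,1]
Q=(P-O)@F
m=(abs(Q[...,0]-.02)<.06)&(abs(Q[...,1]-.155)<.03)&(H>5)&(H<20)&(S>130)&(Q[...,2]>.06);q=Q[m];print('knob top fix',len(q),np.median(q,0).round(4) if len(q) else '')
m=((H<6)|(H>174))&(S>150)&(abs(Q[...,1])<.065)&(Q[...,2]>.07)&(Q[...,0]>-.2);q=Q[m];print('bar top fix',len(q),np.median(q,0).round(4) if len(q) else '')
print('t',s['time_s'],'tcp fix',((s['tcp_pos']-O)@F).round(4),s['wrist_force'].round(1))
E
python3 obs.py t8
```

```text
knob top fix 24 [0.0279 0.1467 0.141 ]
bar top fix 286 [ 6.050e-02 -1.000e-04  3.268e-01]
t 23.65 tcp fix [0.0127 0.1777 0.1257] [-6.9  0.9 -2.4]
```

Call:
play_rows:
  commands: "0.05 -0.0075 -0.043 0 0 0;0.05 -0.0075 -0.043 0 0 0;0.05 -0.0075 -0.043 0 0 0;0.05 -0.0075 -0.043 0 0 0;0.05 -0.0075 -0.043 0 0 0;0 0 0 0 0 0"

```text
time_s: 24.3
tcp_pos: [0.6326, 0.1769, 0.1184]
ee_rot: [[0.152, 0.941, -0.304], [0.988, -0.147, 0.039], [-0.008, -0.306, -0.952]]
wrist_force: [-10.8, 2.4, -3.3]
gripper_width: 0.006
gripper_force: 4.3
```

```bash
python3 obs.py t9
```

```text
knob top fix 23 [0.0353 0.1472 0.1353]
bar top fix 281 [ 0.0535 -0.0008  0.3254]
t 24.3 tcp fix [0.0184 0.1776 0.1184] [-10.8   2.4  -3.3]
```

Call:
play_rows:
  commands: "0.04 -0.006 -0.053 0 0 0;0.04 -0.006 -0.053 0 0 0;0 0 0 0 0 0"

```text
time_s: 24.65
tcp_pos: [0.6346, 0.1766, 0.1151]
ee_rot: [[0.151, 0.94, -0.305], [0.988, -0.146, 0.039], [-0.008, -0.307, -0.952]]
wrist_force: [-10.9, 1.9, -3.1]
gripper_width: 0.009
gripper_force: 4.6
```

```bash
python3 obs.py t10
```

```text
knob top fix 25 [0.0366 0.1459 0.1327]
bar top fix 266 [ 0.0485 -0.0005  0.3244]
t 24.65 tcp fix [0.0204 0.1776 0.1151] [-10.9   1.9  -3.1]
```

Call:
play_rows:
  commands: "0.045 -0.006 -0.048 0 0 0;0.045 -0.006 -0.048 0 0 0;0 0 0 0 0 0"

```text
time_s: 25.0
tcp_pos: [0.6365, 0.1763, 0.1119]
ee_rot: [[0.151, 0.94, -0.307], [0.988, -0.146, 0.039], [-0.008, -0.309, -0.951]]
wrist_force: [-12.6, 3.4, -3.3]
gripper_width: 0.004
gripper_force: 5.3
```

```bash
python3 obs.py t11
```

```text
knob top fix 28 [0.0391 0.1456 0.1351]
bar top fix 288 [ 0.0423 -0.0025  0.3228]
t 25.0 tcp fix [0.0223 0.1776 0.1119] [-12.6   3.4  -3.3]
```

Call:
play_rows:
  commands: "-0.2 0.03 0.1 0 0 0;-0.6 0.1 0.2 0 0 0;-0.6 0.1 0.4 0 0 0;-0.4 0.06 0.8 -0.06 -0.4 0;0 0 0.9 -0.06 -0.4 0;0 0 0.95 -0.06 -0.4 0;0 0 0.95 -0.06 -0.4 0;0 0 0.95 -0.06 -0.4 0;0 0 0.95 0 0 0;0 0 0.95 0 0 0;0 0 0.95 0 0 0;0 0 0.95 0 0 0;0 0 0.9 0 0 0;0 0 0 0 0 0"
  grip: 0

```text
time_s: 26.45
tcp_pos: [0.5904, 0.1842, 0.4197]
ee_rot: [[0.154, 0.988, 0.016], [0.988, -0.154, 0.0], [0.003, 0.016, -1.0]]
wrist_force: [0.1, -0.5, -0.2]
gripper_width: 0.006
gripper_force: 0.0
```

```bash
python3 obs.py t12
python3 - <<'E'
from goto import *
plan(fix([.042,0,.39]),[0,0,-1],[1,0,0])
E
```

```text
knob top fix 57 [0.0398 0.159  0.1271]
bar top fix 278 [ 0.0415 -0.0015  0.323 ]
t 26.45 tcp fix [-0.0245  0.1786  0.4197] [ 0.1 -0.5 -0.2]
t 26.5 j [ 33.  18.  21.   0. -93. 139.] pos [0.5896 0.1844 0.4169] fixpos [-0.0253  0.1786  0.4169]
shift units [ 1.329 -6.222 -0.897] turn units [0.006 0.076 0.029] f [0.39 1.47 0.24]
```

Call:
play_rows:
  commands: "0.18 -0.89 0 0 0.076 0.03;0.18 -0.89 0 0 0 0;0.18 -0.89 -0.1 0 0 0;0.18 -0.89 -0.2 0 0 0;0.18 -0.89 -0.2 0 0 0;0.18 -0.89 -0.2 0 0 0;0.18 -0.89 -0.2 0 0 0;0 0 0 0 0 0;0 0 0 0 0 0"
  grip: 60

```text
time_s: 27.4
tcp_pos: [0.6261, -0.0031, 0.3855]
ee_rot: [[0.15, 0.989, -0.009], [0.989, -0.15, -0.005], [-0.006, -0.008, -1.0]]
wrist_force: [-0.3, 0.3, -0.4]
gripper_width: 0.672
gripper_force: 0.0
```

Run:
```python
from goto import *
plan(fix([.040,0,.299]),[0,0,-1],[1,0,0])
w,_=snap('wrist','w13');a,_=snap('scene','s13')
P=cloud('w13');hsv=cv2.cvtColor(w,cv2.COLOR_BGR2HSV);H,S=hsv[...,0].astype(int),hsv[...,1];Q=(P-O)@F
m=((H<6)|(H>174))&(S>150)&(Q[...,2]>.28)&(Q[...,2]<.34);q=Q[m];print('bar',len(q),np.percentile(q,[2,50,98],axis=0).round(4).tolist() if len(q) else '')
cv2.imwrite('pics/m13.png',np.hstack([cv2.resize(w,(400,300)),cv2.resize(a[130:310,200:440],(400,300))]))
```

```text
t 27.4 j [ 15.  19.  19.   0. -90. 157.] pos [ 0.6261 -0.0031  0.3855] fixpos [ 0.0388 -0.0013  0.3855]
shift units [ 0.045  0.037 -2.885] turn units [ 0.03  -0.058  0.004] f [-0.34  0.32 -0.42]
bar 3139 [[0.0387, -0.056, 0.3217], [0.0441, 0.01, 0.3246], [0.0496, 0.0626, 0.3263]]
```

View pics/m13.png

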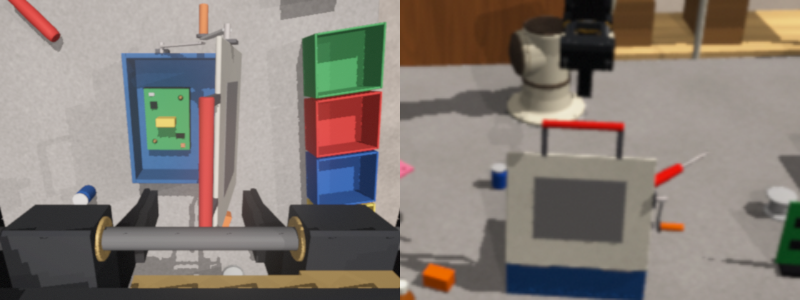

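The bar at (205,160) lies between the open fingers, the hood stands, and the carrier is still seated.

Call:
play_rows:
  commands: "0.17 0 -0.4 0 -0.05 0;0 0 -0.7 0 0 0;0 0 -0.7 0 0 0;0 0 -0.6 0 0 0;0 0 -0.35 0 0 0;0 0 -0.1 0 0 0;0 0 0 0 0 0"

```text
time_s: 28.2
tcp_pos: [0.6313, -0.002, 0.3011]
ee_rot: [[0.148, 0.989, -0.0], [0.989, -0.148, -0.004], [-0.004, 0.0, -1.0]]
wrist_force: [0.2, -0.1, 1.0]
gripper_width: 0.689
gripper_force: 0.0
```

Call:
play_rows:
  commands: "0 0 0 0 0 0;0 0 0 0 0 0;0 0 0 0 0 0;0 0 0 0 0 0;0 0 0 0 0 0"
  grip: 0

```text
time_s: 28.7
tcp_pos: [0.6311, -0.0025, 0.301]
ee_rot: [[0.149, 0.989, -0.001], [0.989, -0.149, -0.004], [-0.004, 0.0, -1.0]]
wrist_force: [0.5, -0.3, -0.7]
gripper_width: 0.319
gripper_force: 0.0
```

Run:
```python
from goto import *
plan(fix([.044,0,.299]),[0,0,-1],[1,0,0]); s=r.sense(); print(s['gripper_width']*87)
p=s['tcp_pos']-.019*s['ee_rot'][:,2]*1; q=F.T@(p-O); print('grasp pt fix',q); d=q-[.1,0,.075]; print('radius',np.hypot(d[0],d[2]),'ang',np.degrees(np.arctan2(d[2],-d[0])))
```

```text
t 28.7 j [ 15.  20.   9.   0. -79. 157.] pos [ 0.6311 -0.0025  0.301 ] fixpos [4.37e-02 1.00e-04 3.01e-01]
shift units [ 0.01  -0.004 -0.066] turn units [ 0.027 -0.004 -0.005] f [ 0.5  -0.28 -0.66]
27.78771279295031
grasp pt fix [4.36786116e-02 1.47074738e-04 3.19972695e-01]
radius 0.2513637203292139 ang 77.05219616723969
```

Call:
play_rows:
  commands: "0 0 0 0 0 0;0 0 0 0 0 0;0 0 0 0 0 0"

```text
time_s: 29.0
tcp_pos: [0.6312, -0.0024, 0.3008]
ee_rot: [[0.149, 0.989, -0.001], [0.989, -0.149, -0.004], [-0.004, -0.0, -1.0]]
wrist_force: [-0.3, 0.4, 0.6]
gripper_width: 0.151
gripper_force: 30.0
```

```bash
cat > arc.py <<'E'
from goto import *
import sys
n=int(sys.argv[1]); s=r.sense(); p=F.T@(s['tcp_pos']-.019*s['ee_rot'][:,2]-O); d=p-[.1,0,.075]
a0=np.arctan2(d[2],-d[0]); a1=np.deg2rad(.7)
print('t',s['time_s'],'w',round(s['gripper_width']*87,1),'y',p[1].round(4),'z',p[2].round(4),'rad',np.hypot(d[0],d[2]).round(4),'deg',np.degrees(a0).round(2),s['wrist_force'].round(1))
A=np.linspace(a0,a1,n+1); W=np.array([fix([.1-.25*np.cos(a),p[1],.075+.25*np.sin(a)]) for a in A]); W0=fix(p); 
U=np.diff(W,axis=0)/.03/float(sys.argv[2])
for a,u in zip(A[1:],U): print(np.degrees(a).round(1),'%.3f %.3f %.3f'%tuple(u))
E
python3 arc.py 20 3
```

```text
t 29.0 w 13.1 y 0.0002 z 0.3198 rad 0.2512 deg 77.05 [-0.3  0.4  0.6]
73.2 -0.177 0.027 -0.047
69.4 -0.173 0.026 -0.059
65.6 -0.169 0.026 -0.071
61.8 -0.164 0.025 -0.082
58.0 -0.158 0.024 -0.093
54.1 -0.152 0.023 -0.103
50.3 -0.145 0.022 -0.113
46.5 -0.137 0.021 -0.123
42.7 -0.128 0.019 -0.132
38.9 -0.120 0.018 -0.140
35.1 -0.110 0.017 -0.148
31.2 -0.100 0.015 -0.155
27.4 -0.090 0.014 -0.161
23.6 -0.079 0.012 -0.167
19.8 -0.068 0.010 -0.172
16.0 -0.056 0.008 -0.176
12.2 -0.044 0.007 -0.180
8.3 -0.033 0.005 -0.182
4.5 -0.020 0.003 -0.184
0.7 -0.008 0.001 -0.185
```

Call:
play_rows:
  commands: "-0.1 0.015 -0.02 0 0 0;-0.177 0.027 -0.047 0 0 0;-0.177 0.027 -0.047 0 0 0;-0.177 0.027 -0.047 0 0 0;-0.173 0.026 -0.059 0 0 0;-0.173 0.026 -0.059 0 0 0;-0.173 0.026 -0.059 0 0 0"

```text
time_s: 29.7
tcp_pos: [0.5961, 0.003, 0.2903]
ee_rot: [[0.149, 0.989, -0.001], [0.989, -0.149, -0.004], [-0.004, -0.0, -1.0]]
wrist_force: [3.6, -0.6, -3.4]
gripper_width: 0.147
gripper_force: 30.0
```

```bash
python3 arc.py 18 3
```

```text
t 29.7 w 12.7 y 0.0003 z 0.3093 rad 0.2517 deg 68.62 [ 3.6 -0.6 -3.4]
64.8 -0.166 0.025 -0.072
61.1 -0.161 0.024 -0.083
57.3 -0.155 0.023 -0.094
53.5 -0.149 0.023 -0.104
49.7 -0.142 0.021 -0.114
46.0 -0.134 0.020 -0.123
42.2 -0.126 0.019 -0.131
38.4 -0.117 0.018 -0.139
34.7 -0.108 0.016 -0.147
30.9 -0.098 0.015 -0.154
27.1 -0.088 0.013 -0.160
23.3 -0.077 0.012 -0.165
19.6 -0.066 0.010 -0.170
15.8 -0.055 0.008 -0.174
12.0 -0.043 0.007 -0.178
8.2 -0.032 0.005 -0.180
4.5 -0.020 0.003 -0.182
0.7 -0.008 0.001 -0.183
```

Forces are low, so I'll carry on.

Call:
play_rows:
  commands: "-0.166 0.025 -0.075 0 0 0;-0.166 0.025 -0.075 0 0 0;-0.166 0.025 -0.075 0 0 0;-0.161 0.024 -0.085 0 0 0;-0.161 0.024 -0.085 0 0 0;-0.161 0.024 -0.085 0 0 0;-0.155 0.023 -0.095 0 0 0;-0.155 0.023 -0.095 0 0 0;-0.155 0.023 -0.095 0 0 0;-0.149 0.023 -0.105 0 0 0;-0.149 0.023 -0.105 0 0 0;-0.149 0.023 -0.105 0 0 0"

```text
time_s: 30.9
tcp_pos: [0.5395, 0.0117, 0.2579]
ee_rot: [[0.149, 0.989, -0.001], [0.989, -0.149, -0.004], [-0.004, -0.0, -1.0]]
wrist_force: [1.2, 2.1, 1.1]
gripper_width: 0.148
gripper_force: 30.0
```

```bash
python3 arc.py 14 3
```

```text
t 30.9 w 12.9 y 0.0004 z 0.2769 rad 0.2509 deg 53.57 [1.2 2.1 1.1]
49.8 -0.142 0.021 -0.113
46.0 -0.134 0.020 -0.123
42.2 -0.126 0.019 -0.131
38.5 -0.117 0.018 -0.139
34.7 -0.108 0.016 -0.147
30.9 -0.098 0.015 -0.154
27.1 -0.088 0.013 -0.160
23.4 -0.077 0.012 -0.166
19.6 -0.066 0.010 -0.170
15.8 -0.055 0.008 -0.174
12.0 -0.044 0.007 -0.178
8.3 -0.032 0.005 -0.180
4.5 -0.020 0.003 -0.182
0.7 -0.008 0.001 -0.183
```

Call:
play_rows:
  commands: "-0.142 0.021 -0.113 0 0 0;-0.142 0.021 -0.113 0 0 0;-0.142 0.021 -0.113 0 0 0;-0.134 0.02 -0.123 0 0 0;-0.134 0.02 -0.123 0 0 0;-0.134 0.02 -0.123 0 0 0;-0.126 0.019 -0.131 0 0 0;-0.126 0.019 -0.131 0 0 0;-0.126 0.019 -0.131 0 0 0;-0.117 0.018 -0.139 0 0 0;-0.117 0.018 -0.139 0 0 0;-0.117 0.018 -0.139 0 0 0;-0.108 0.016 -0.147 0 0 0;-0.108 0.016 -0.147 0 0 0;-0.108 0.016 -0.147 0 0 0"

```text
time_s: 32.4
tcp_pos: [0.4834, 0.0201, 0.1992]
ee_rot: [[0.149, 0.989, -0.0], [0.989, -0.149, -0.004], [-0.004, 0.001, -1.0]]
wrist_force: [1.9, 4.3, -0.1]
gripper_width: 0.148
gripper_force: 30.0
```

```bash
python3 arc.py 9 3
```

```text
t 32.4 w 12.9 y 0.0003 z 0.2182 rad 0.2507 deg 34.84 [ 1.9  4.3 -0.1]
31.0 -0.099 0.015 -0.154
27.3 -0.089 0.013 -0.161
23.5 -0.078 0.012 -0.166
19.7 -0.067 0.010 -0.171
15.9 -0.055 0.008 -0.175
12.1 -0.044 0.007 -0.178
8.3 -0.032 0.005 -0.181
4.5 -0.020 0.003 -0.183
0.7 -0.008 0.001 -0.184
```

Call:
play_rows:
  commands: "-0.099 0.015 -0.154 0 0 0;-0.099 0.015 -0.154 0 0 0;-0.099 0.015 -0.154 0 0 0;-0.089 0.013 -0.161 0 0 0;-0.089 0.013 -0.161 0 0 0;-0.089 0.013 -0.161 0 0 0;-0.078 0.012 -0.166 0 0 0;-0.078 0.012 -0.166 0 0 0;-0.078 0.012 -0.166 0 0 0;-0.067 0.01 -0.171 0 0 0;-0.067 0.01 -0.171 0 0 0;-0.067 0.01 -0.171 0 0 0;-0.055 0.008 -0.175 0 0 0;-0.055 0.008 -0.175 0 0 0;-0.055 0.008 -0.175 0 0 0"

```text
time_s: 33.9
tcp_pos: [0.4492, 0.0253, 0.1251]
ee_rot: [[0.148, 0.989, 0.001], [0.989, -0.148, -0.004], [-0.004, 0.002, -1.0]]
wrist_force: [3.3, 3.6, -0.0]
gripper_width: 0.148
gripper_force: 30.0
```

```bash
python3 arc.py 4 4
```

```text
t 33.9 w 12.9 y 0.0003 z 0.1441 rad 0.2501 deg 16.04 [ 3.3  3.6 -0. ]
12.2 -0.034 0.005 -0.135
8.4 -0.025 0.004 -0.137
4.5 -0.015 0.002 -0.139
0.7 -0.006 0.001 -0.139
```

Call:
play_rows:
  commands: "-0.034 0.005 -0.135 0 0 0;-0.034 0.005 -0.135 0 0 0;-0.034 0.005 -0.135 0 0 0;-0.034 0.005 -0.135 0 0 0;-0.025 0.004 -0.137 0 0 0;-0.025 0.004 -0.137 0 0 0;-0.025 0.004 -0.137 0 0 0;-0.025 0.004 -0.137 0 0 0;-0.015 0.002 -0.1 0 0 0;-0.012 0.002 -0.1 0 0 0;-0.01 0.002 -0.1 0 0 0;-0.01 0.002 -0.1 0 0 0;0 0 0 0 0 0"

```text
time_s: 35.2
tcp_pos: [0.4416, 0.0265, 0.0806]
ee_rot: [[0.148, 0.989, 0.002], [0.989, -0.148, -0.004], [-0.004, 0.003, -1.0]]
wrist_force: [5.5, 2.7, -2.0]
gripper_width: 0.148
gripper_force: 30.0
```

```bash
python3 arc.py 1 5
```

```text
t 35.2 w 12.9 y 0.0004 z 0.0996 rad 0.2493 deg 5.67 [ 5.5  2.7 -2. ]
0.7 -0.008 0.001 -0.144
```

Call:
play_rows:
  commands: "-0.008 0.001 -0.1 0 0 0;-0.008 0.001 -0.1 0 0 0;-0.006 0.001 -0.1 0 0 0;-0.006 0.001 -0.1 0 0 0;-0.005 0.001 -0.08 0 0 0;-0.004 0.001 -0.06 0 0 0;0 0 0 0 0 0"

```text
time_s: 35.9
tcp_pos: [0.441, 0.0266, 0.0657]
ee_rot: [[0.147, 0.989, 0.003], [0.989, -0.147, -0.004], [-0.004, 0.004, -1.0]]
wrist_force: [4.0, 0.9, 7.1]
gripper_width: 0.15
gripper_force: 30.0
```

Call:
play_rows:
  commands: "-0.002 0 -0.04 0 0 0;-0.002 0 -0.04 0 0 0;0 0 0 0 0 0"

```text
time_s: 36.2
tcp_pos: [0.441, 0.0266, 0.0654]
ee_rot: [[0.146, 0.989, 0.004], [0.989, -0.146, -0.005], [-0.004, 0.005, -1.0]]
wrist_force: [-2.5, 2.0, 24.8]
gripper_width: 0.149
gripper_force: 30.0
```

Call:
play_rows:
  commands: "0 0 -0.04 0 0 0;0 0 -0.03 0 0 0;0 0 0 0 0 0"

```text
time_s: 36.5
tcp_pos: [0.4411, 0.0266, 0.0651]
ee_rot: [[0.145, 0.989, 0.004], [0.989, -0.145, -0.005], [-0.005, 0.005, -1.0]]
wrist_force: [-8.3, 3.7, 41.3]
gripper_width: 0.149
gripper_force: 30.0
```

Call:
play_rows:
  commands: "0 0 0.06 0 0 0;0 0 0.03 0 0 0;0 0 0 0 0 0"

```text
time_s: 36.8
tcp_pos: [0.441, 0.0266, 0.0654]
ee_rot: [[0.146, 0.989, 0.004], [0.989, -0.146, -0.004], [-0.004, 0.005, -1.0]]
wrist_force: [-0.2, 1.3, 19.0]
gripper_width: 0.151
gripper_force: 30.0
```

Run:
```python
from goto import *
s=r.sense();print(s['wrist_force'],s['tcp_pos'])
a,_=snap('scene','s20');w,_=snap('wrist','w20');t,_=snap('top','t20')
for n in('s20','t20','w20'):
    Q=(cloud(n)-O)@F; p=load(n)['p'].astype(int)
    m=(abs(Q[...,1])<.1)&(Q[...,0]>-.09)&(Q[...,0]<.09)&(abs(Q[...,2]-.085)<.03)
    q=Q[m]; 
    if len(q)>50:
        c=np.linalg.lstsq(np.c_[q[:,:2],np.ones(len(q))],q[:,2],rcond=None)[0]; print(n,len(q),'slope',c.round(4))
    hsv=cv2.cvtColor(load(n)['p'],cv2.COLOR_BGR2HSV);H,S=hsv[...,0].astype(int),hsv[...,1]
    m=((H<6)|(H>174))&(S>150)&(abs(Q[...,1])<.075)&(abs(Q[...,0]+.15)<.03)&(Q[...,2]>.04)&(Q[...,2]<.12);q=Q[m];print('bar',len(q),np.percentile(q,[2,50,98],axis=0).round(4).tolist() if len(q) else '')
cv2.imwrite('pics/m20.png',np.hstack([cv2.resize(w,(400,300)),cv2.resize(a[170:350,200:440],(400,300))]))
```

```text
[-0.24623193  1.28973413 18.96392337] [0.44104435 0.02661747 0.06541985]
s20 2488 slope [-0.0006 -0.001   0.0808]
bar 46 [[-0.1488, -0.0583, 0.0745], [-0.1422, 0.0302, 0.0808], [-0.1368, 0.0615, 0.0859]]
t20 3488 slope [-0.0012  0.001   0.0804]
bar 44 [[-0.1555, -0.0628, 0.0784], [-0.1499, -0.0476, 0.0826], [-0.1441, -0.0324, 0.0864]]
w20 38307 slope [ 0.0127 -0.0032  0.0822]
bar 5513 [[-0.1544, -0.0422, 0.0809], [-0.1484, 0.0245, 0.0841], [-0.1423, 0.0635, 0.0858]]
```

View pics/m20.png

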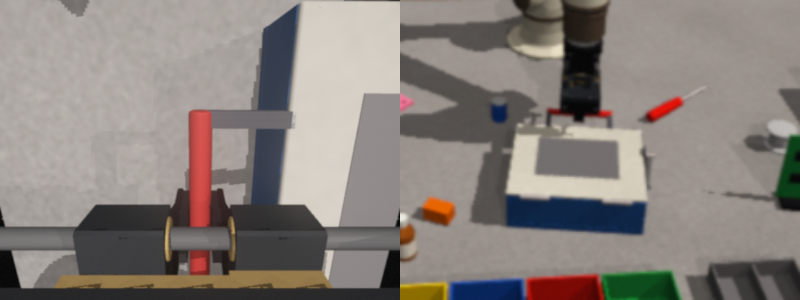

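The hood is level in the scene and top views, and the bar's centre is at 0.078 m, so it's shut. Easing off and letting go.

Call:
play_rows:
  commands: "0 0 0.04 0 0 0;0 0 0.03 0 0 0;0 0 0 0 0 0"

```text
time_s: 37.25
tcp_pos: [0.441, 0.0266, 0.0656]
ee_rot: [[0.147, 0.989, 0.004], [0.989, -0.147, -0.004], [-0.003, 0.004, -1.0]]
wrist_force: [4.9, 1.2, 2.4]
gripper_width: 0.15
gripper_force: 30.0
```

Call:
play_rows:
  commands: "0 0 0 0 0 0;0 0 0 0 0 0;0 0 0 0 0 0;0 0 0 0 0 0"
  grip: 40

```text
time_s: 37.65
tcp_pos: [0.4369, 0.0256, 0.0638]
ee_rot: [[0.149, 0.989, -0.005], [0.989, -0.149, -0.006], [-0.006, -0.004, -1.0]]
wrist_force: [0.6, -0.0, 0.5]
gripper_width: 0.411
gripper_force: 0.0
```

Call:
play_rows:
  commands: "0 0 0.1 0 0 0;0 0 0.3 0 0 0;0 0 0.6 0 0 0;0 0 0.9 0 0 0;0 0 0.9 0 0 0;0 0 0.9 0 0 0;0 0 0.9 0 0 0;0 0 0 0 0 0;0 0 0 0 0 0"

```text
time_s: 38.55
tcp_pos: [0.4385, 0.0266, 0.2033]
ee_rot: [[0.149, 0.989, 0.0], [0.989, -0.149, -0.003], [-0.003, 0.001, -1.0]]
wrist_force: [-0.7, -0.3, -0.5]
gripper_width: 0.46
gripper_force: 0.0
```

Run:
```python
from goto import *
s=r.sense();print(s['time_s'],s['wrist_force'].round(1),s['tcp_pos'])
snap('scene','s21');snap('top','t21')
for n in('s21','t21'):
    Q=(cloud(n)-O)@F
    m=(abs(Q[...,1])<.1)&(Q[...,0]>-.09)&(Q[...,0]<.09)&(abs(Q[...,2]-.085)<.03)
    q=Q[m]; print(n,len(q),np.linalg.lstsq(np.c_[q[:,:2],np.ones(len(q))],q[:,2],rcond=None)[0].round(4))
# bystanders: change of colour from the first top picture
P0=cloud('t0');P1=cloud('t21')
for n,(x0,x1,y0,y1) in dict(spool=(135,175,300,340),cyl2=(405,425,375,400),flux=(484,506,205,232),cup=(525,570,232,275),board=(110,196,215,260)).items():
    sl=np.s_[int(y0*.7):int(y1*.7),int(x0*.7):int(x1*.7)]
    f=lambda P:np.mean(P[sl][P[sl][...,2]>.015],0).round(4)
    print(n,f(P0),f(P1))
print(r.finish_job())
```

```text
38.55 [-0.7 -0.3 -0.5] [0.43850594 0.0266054  0.20326301]
s21 2480 [-0.     -0.0004  0.0808]
t21 3254 [-0.0023  0.0009  0.0804]
spool [0.4724 0.4362 0.0482] [0.4718 0.4326 0.057 ]
cyl2 [ 0.3435 -0.1305  0.0472] [ 0.3434 -0.1307  0.0473]
flux [ 0.7143 -0.2966  0.0563] [ 0.7102 -0.2936  0.0723]
cup [ 0.6452 -0.414   0.0714] [ 0.6453 -0.4139  0.0713]
board [0.6374 0.4149 0.1195] [0.6376 0.4132 0.122 ]
the job is handed in; nothing more can be done
None
```

The job is handed in at 38.6 s, with no verdict returned: the carrier is seated flat on both pegs, the stay was broken at about 0.85 rad (estimated) with the hood still standing, and the hood was lowered under grip until level and shut; I never touched the bystanders, though their before-and-after depth readings differ by a few mm sideways (up to 16 mm in height for the bottle), which I took as camera noise.

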